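# Show the edges of two test plates on the plate ledge

### The arm

A 6-joint arm with a two-finger parallel gripper is mounted at the origin on a cart in front of the work surface, level with it; the furniture and walls round the work are solid. World frame = base frame: x ahead of the robot, y to its left, z up, the work surface at z = 0. Lengths are in m, angles in rad, forces in N, time in s.
With the tool pointing down it reaches from about 0.25 to 0.725 m from the base axis. Payload 9.7 kg.
Tool frame: the origin (TCP) lies at the very end of the fingers, on their centre line; the grasp point (between the pads) lies 19 mm behind it (env.hold_point_z is the z of the grasp point in the tool frame, in m); z points along the fingers, y is the direction in which the jaws open and shut (so a half turn about z gives the same grasp; the last joint's range is limited). The gripper opens to 85 mm and grips with 20 to 120 N. Pads are 22 mm wide; open, the fingers measure 114 mm over their backs; the gripper's body (76 mm by 85 mm) begins 54 mm behind the grasp point. The pads swing forward as they close: fully open they stand 13 mm farther back than shut.
Start: joints at [0, 0.087, 0.176, 1.66, 0, 1.571], TCP at [0.55, -0, 0.231] pointing down, gripper open.
Joint ranges: [-3.13, 3.13], [-0.85, 1.81], [-1.15, 1.24], [-2.2, 2.28], [-1.44, 1.52], [-3.14, 3.14]. Speed limits (rad/s): [2.22, 2.22, 2.57, 3.14, 3.14, 3.14].

### API

Orientations are given as a unit quaternion [w, x, y, z].
In Python, from workcell import monitor, eyes, env gives the robot as it stands. The module is installed in compiled form; this text tells all that it offers.
- The arm moves only by the tool step_arm, never from a script. Its argument "rows" is a list of rows, each an object with "hand": the opening in per cent of the stroke, from 0 (shut) to 100 (fully open); "linear": the shift along the world's x, y, z in mm, a list of three; "turn": the turn about the world's z in rad. A call has 1 to 8 rows; each row is the pose to reach, as a shift and turn from the pose commanded when the call began; what a row does not reach only later rows make up. A row lasts 1/8 s, in which the tool goes at most 62.5 mm and 10.7 degrees, less where a joint would pass 70% of its speed; a pose out of reach is approached as far as the arm can. A call with a gripper value outside its range is refused whole. The fingers move at their own pace and stop on an object; "force" is the grip in N (left out, the last holds). Time passes only in rows, so rows that repeat a pose let the fingers close. It gives the time, the measured TCP pose, the force and the opening at its end, in the units of the state.
- monitor.read_state(): the state, without advancing time (a new reading comes with each control period).
- eyes.read_camera(name): name is "scene" or "side" or "wrist"; returns the picture (480x640x3 uint8, red, green, blue); there is no depth.
- eyes.camera_model(name): a dict with "camera_matrix" (3x3 intrinsics, pixels), "cam_to_world" (4x4, takes a point from camera to world coordinates). Camera axes: x right, y up, looking along -z (the intrinsics and any distortion apply to the point x, -y, -z); pixel columns grow to the right and rows downward; lengths in m; the calibration is good to about 2 mm. A picture is of the moment at which its call begins: read the wrist's pose just before it. camera_model takes no time and is no camera call; for the wrist camera it gives the pose at the moment of the call.
- env.finish_job(): hands the job in, once; it reports no verdict.
The state is a dict: "clock": time; "q": joint angles; "joint_vel": joint speeds; "joint_efforts": joint torques, N m; "eef_pos": TCP position; "tool_rot": TCP orientation; "ft_force": force on the tool from outside, world axes, zero at the start; "moment": the same for the moment, N m; "width": finger opening in m.
Only numpy, scipy, OpenCV 4.12 (cv2) and the standard library are available. Lean on these libraries where they do the work, as an engineer would, in place of code of your own. Each camera call takes 0.05 s, during which the arm holds its last target.

### The job

Push the two steel test plates along their lanes on the low two-lane ledge, one after the other with a fingertip, until the front edge of each stands out about three centimetres past the open end (the end without the cross stop), so that the next person can take them by the edge. Only push them: do not pinch, lift or tip them, leave both lying flat in their lanes, and do not disturb the things beside the ledge.

Things in the scene. Friction and masses are not known exactly. Their poses are not given: they have to be found in the camera images.
- ledge: Plain blue low ledge fixed to the worktop (place and turn vary), deck 320 mm long (x), 150 wide (y), its flat top 40 mm above the origin, which lies on the worktop under its centre; z up. Two lanes along x, centred at y = +36.5 and -36.5 mm, each 69 mm wide between ribs 5 mm high. Open end at x = +160 mm; a stop 11 mm high and 6 thick stands across the end x = -160 mm.
- ledge_end (a point): Middle of the open end of the deck, at deck-top height (x = 160, y = 0, z = 40 mm in the ledge's frame), axes as the ledge's: x points outward past the end, y across the lanes. At the start each plate has at least 60 mm of bare lane behind it before the stop; nothing else is on the deck.
- long_plate: Flat bare steel plate, 140 x 64 x 6 mm, about 0.4 kg, the longer of the two; loose on the deck in one of the lanes (which one varies). Origin: centre of its underside; x along its length, towards the open end; z up. Its flat rear end, to push on, is 70 mm behind the origin; a dark 10 mm round mark is near the front.
- long_plate_front (a point): Middle of the front edge of the longer plate, half-way up its thickness, 70 mm ahead of its origin.
- short_plate: Flat bare steel plate, 100 x 64 x 6 mm, about 0.29 kg, the shorter of the two; loose on the deck in one of the lanes (which one varies). Origin: centre of its underside; x along its length, towards the open end; z up. Its flat rear end, to push on, is 50 mm behind the origin; a dark 10 mm round mark is near the front.
- short_plate_front (a point): Middle of the front edge of the shorter plate, half-way up its thickness, 50 mm ahead of its origin.
- petri: Bystander, to be left alone: round lidded petri dish, 63 mm wide, 15 mm high, on the worktop some 8 cm past the ledge's open end. Origin: centre of its underside.
- timer: Bystander, to be left alone: square white timer, 62 x 62 x 20 mm, lying on the worktop beside the ledge, on the side away from the robot. Origin: centre of its underside.
- dropper: Bystander, to be left alone: small dropper bottle, 29 mm wide, 58 mm high, upright beside the ledge, on the side away from the robot. Origin: centre of its underside.
- test_cassette: Bystander, to be left alone: flat white test cassette, 70 x 21 x 5 mm, beside the ledge near its open end, on the side away from the robot. Origin: centre of its underside.
- tape: Bystander, to be left alone: white roll of tape lying flat, 67 mm wide, 19 mm high, behind the ledge's closed end. Origin: centre of its underside.
- swab_pack: Bystander, to be left alone: clear flat pack of swabs, 26 x 95 x 8 mm, behind the ledge's closed end. Origin: centre of its underside.
Mind the look-alikes: they are no part of the job. Leave any blue look-alike of the short_plate alone.

How it is judged:
At the end, for the whole second after the job is handed in: Both plates lie flat in their lanes (tilt under 0.05 rad, within 0.1 rad of the lane, underside within 3 mm of the deck top) and at rest, the front edge of each 18 to 42 mm past the open end of the ledge (x of long_plate_front in the frame of ledge_end between 0.018 and 0.042 m and z of long_plate in the frame of ledge_end between -0.003 and 0.003 m and angle between each of long_plate, short_plate's own z axis and vertical below 0.05 rad and angle between the x axis of each of long_plate, short_plate and the x axis of ledge, either way round below 0.1 rad and linear speed of each of long_plate, short_plate below 0.01 m/s and x of short_plate_front in the frame of ledge_end between 0.018 and 0.042 m and z of short_plate in the frame of ledge_end between -0.003 and 0.003 m); the robot touches nothing.
It fails at once if the long plate is lifted off the ledge or picked up (z of long_plate in the frame of ledge_end above 0.012 m).
It fails at once if the long plate tips or falls off the ledge (angle between long_plate's own z axis and vertical above 0.25 rad or z of long_plate in the frame of ledge_end below -0.015 m).
It fails at once if the short plate is lifted off the ledge or picked up (z of short_plate in the frame of ledge_end above 0.012 m).
It fails at once if the short plate tips or falls off the ledge (angle between short_plate's own z axis and vertical above 0.25 rad or z of short_plate in the frame of ledge_end below -0.015 m).
It fails at once if a thing beside the ledge is disturbed (shifted more than 20 mm) (distance of any of petri, timer, dropper, test_cassette, tape, swab_pack from where it was at the start of the episode above 0.02 m).
It also fails if it takes over 51 s, if anything falls off the work surface, if the arm or the gripper's body presses on something with over 40 N, if the wrist force passes 120 N, or if a joint passes its speed limit or range.

## Working session

There is one attempt and no reset: what is moved stays moved. The work goes in short steps, Python scripts to look and compute and a tool call to move; the robot and the scene stay as the last step left them, time stands still between calls to the robot, and variables do not carry over. Pictures are saved under pics/ and viewed, and the job is handed in when it is done.

Besides the shell and the picture viewer there is one more tool, called as a command line: name --argument value ..., lists and objects as JSON in quotes. step_arm: Moves the arm, as the interface text tells. Its arguments: {"type":"object","properties":{"rows":{"type":"array","items":{"type":"object","properties":{"hand":{"type":"number"},"linear":{"type":"array","items":{"type":"number"}},"turn":{"type":"number"}}}},"force":{"type":"number"}},"required":["rows"]}

```bash
mkdir -p pics
python3 - <<'E'
from workcell import monitor, eyes, env
import cv2,numpy as np
for n in ["scene","side"]:
    im=eyes.read_camera(n); cv2.imwrite(f"pics/{n}0.png",im[:,:,::-1])
    m=eyes.camera_model(n); print(n,np.round(m["camera_matrix"],1).tolist(),np.round(m["cam_to_world"],3).tolist(), m.keys())
print(monitor.read_state())
E
```

```text
scene [[481.0, 0.0, 317.6], [0.0, 481.0, 240.5], [0.0, 0.0, 1.0]] [[0.889, 0.291, -0.354, 0.112], [-0.458, 0.537, -0.708, -0.97], [-0.016, 0.792, 0.611, 0.742], [0.0, 0.0, 0.0, 1.0]] dict_keys(['camera_matrix', 'cam_to_world'])
side [[501.4, 0.0, 309.3], [0.0, 501.4, 243.0], [0.0, 0.0, 1.0]] [[0.986, 0.148, -0.081, 0.436], [-0.168, 0.862, -0.477, -0.692], [-0.001, 0.484, 0.875, 0.988], [0.0, 0.0, 0.0, 1.0]] dict_keys(['camera_matrix', 'cam_to_world'])
{'clock': 0.1, 'q': array([2.49333410e-05, 8.73960105e-02, 1.75242938e-01, 1.65978812e+00,
       2.07091417e-05, 1.57079330e+00]), 'joint_vel': array([-0.00122943, -0.00113989,  0.00259724,  0.00029627,  0.00019764,
        0.00086851]), 'joint_efforts': array([ 5.47294949e-04, -5.21561801e+01,  4.65652657e+01,  1.59993977e-02,
       -1.19309320e-06, -5.24902489e-06]), 'eef_pos': array([5.49809129e-01, 1.96106839e-05, 2.30674114e-01]), 'tool_rot': array([-4.12090053e-04,  7.07096785e-01,  7.07116545e-01, -3.97455350e-04]), 'ft_force': array([0.16814685, 0.30351452, 0.25814817]), 'moment': array([ 0.03023185,  0.01842055, -0.02423674]), 'width': 0.08527523174355688}
```

View pics/scene0.png

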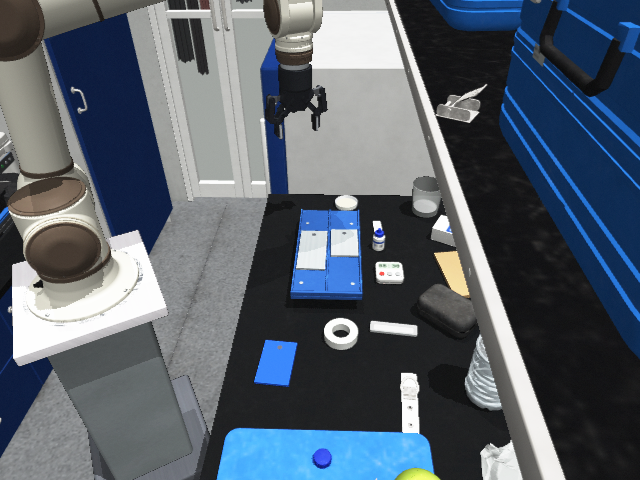

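View pics/side0.png

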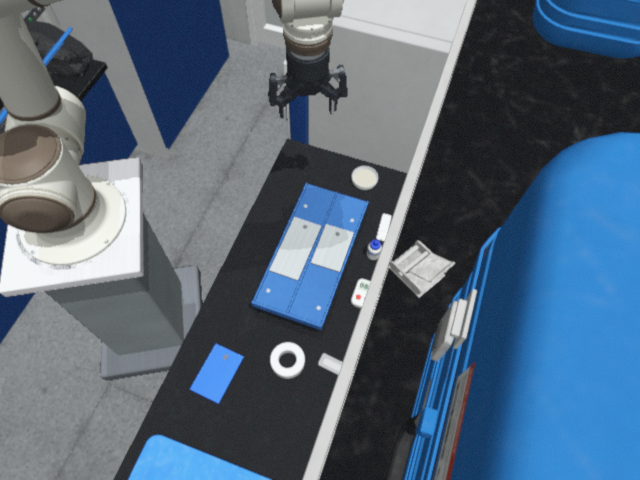

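The scene view shows the ledge around (328,255). The open end is at the top, near the petri dish (346,203), and the stop is at the bottom. The long plate is in the left (robot-side) lane at (312,250) and the short plate is in the right lane at (344,243). The blue look-alike lies on the worktop at (276,362). I'll enlarge both views to get exact corners.

Run:
```python
import cv2
a=cv2.imread("pics/scene0.png")[190:310,270:400]; b=cv2.imread("pics/side0.png")[170:340,240:400]
cv2.imwrite("pics/sc1.png",cv2.resize(a,None,fx=5,fy=5,interpolation=cv2.INTER_CUBIC)[:600])
cv2.imwrite("pics/si1.png",cv2.resize(b,None,fx=3.5,fy=3.5,interpolation=cv2.INTER_CUBIC)[:600])
```

```text
(no output)
```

View pics/sc1.png

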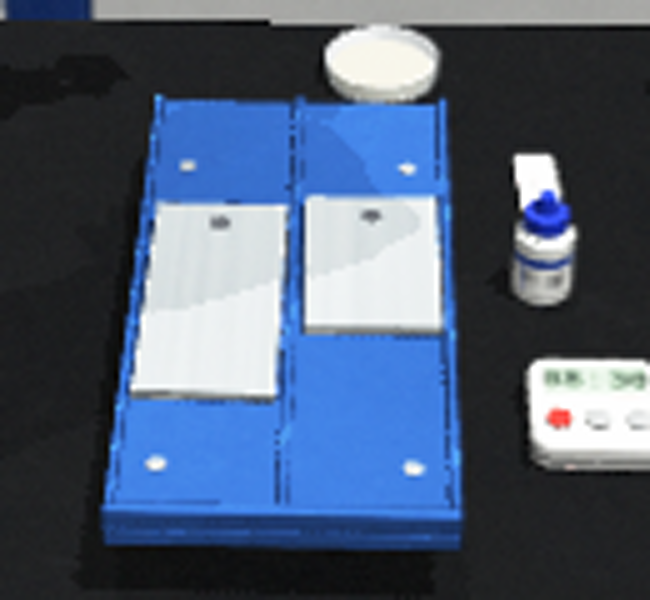

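View pics/si1.png

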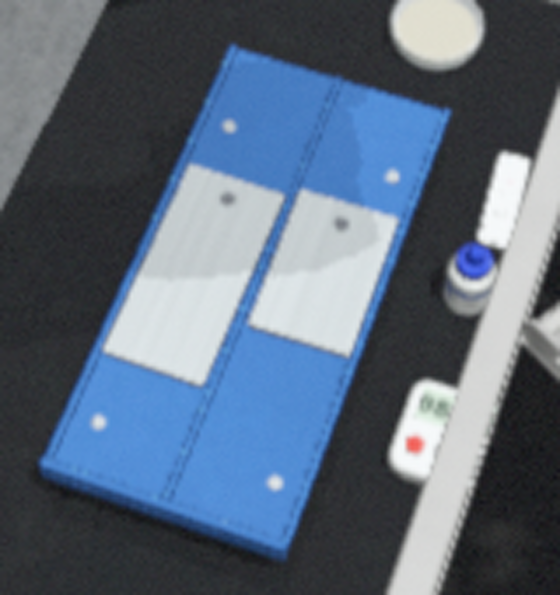

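```bash
cat > h.py <<'E'
import cv2,numpy as np
from workcell import monitor, eyes, env
def ray(m,uv):
    K=m["camera_matrix"];T=m["cam_to_world"]
    d=np.linalg.inv(K)@np.array([uv[0],uv[1],1.]); d=np.array([d[0],-d[1],-d[2]])
    return T[:3,3],T[:3,:3]@d
def onz(m,uv,z):
    o,d=ray(m,uv); return o+d*(z-o[2])/d[2]
def quads(im,roi,kind,amin):
    h=cv2.cvtColor(im,cv2.COLOR_BGR2HSV); x0,y0,x1,y1=roi
    if kind=="w": mk=cv2.inRange(h,(0,0,90),(179,60,255))
    else: mk=cv2.inRange(h,(100,100,60),(125,255,255))
    z=np.zeros_like(mk); z[y0:y1,x0:x1]=mk[y0:y1,x0:x1]
    out=[]
    for c in cv2.findContours(z,cv2.RETR_EXTERNAL,cv2.CHAIN_APPROX_NONE)[0]:
        if cv2.contourArea(c)>amin:
            hull=cv2.convexHull(c)
            q=cv2.approxPolyN(hull,4) if hasattr(cv2,"approxPolyN") else None
            out.append((cv2.contourArea(c),q.reshape(-1,2)))
    return out
E
python3 - <<'E'
from h import *
rois={"scene":(285,195,368,302),"side":(245,175,372,335)}
for n,roi in rois.items():
    im=cv2.imread(f"pics/{n}0.png");m=eyes.camera_model(n)
    for k,z in (("w",.046),("b",.045)):
        for a,q in quads(im,roi,k,300):
            P=np.array([onz(m,p,z)[:2] for p in q])
            print(n,k,a,q.tolist());print((P*1000).round(1).tolist(),(np.linalg.norm(P-np.roll(P,-1,0),axis=1)*1000).round(1))
# rail
S={}
for n,lines in {"scene":[((389,0),(520,480)),((405,0),(565,480))],"side":[((462,0),(304,480)),((477,0),(325,480))]}.items():
    m=eyes.camera_model(n)
    for i,(a,b) in enumerate(lines):
        o,d1=ray(m,a);_,d2=ray(m,b);S[n,i]=(o,np.cross(d1,d2))
for i in range(2):
    (o1,n1),(o2,n2)=S["scene",i],S["side",i]
    d=np.cross(n1,n2);d/=np.linalg.norm(d)
    p=np.linalg.solve(np.array([n1,n2,[0,1,0]]),[n1@o1,n2@o2,-0.2]); print("rail",p,d)
E
```

```text
scene w 1008.0 [[328, 231], [324, 269], [295, 269], [301, 231]]
[[555.0, -140.6], [480.8, -260.1], [424.6, -229.8], [497.3, -109.2]] [140.7  63.9 140.8  65.7]
scene w 675.5 [[356, 230], [359, 256], [331, 256], [331, 229]]
[[616.8, -169.6], [571.7, -258.2], [515.8, -228.0], [565.4, -136.9]] [ 99.5  63.5 103.7  61. ]
scene b 5776.0 [[359, 209], [363, 299], [289, 299], [301, 209]]
[[671.4, -93.5], [507.9, -379.5], [374.3, -307.8], [539.5, -21.4]] [329.4 151.7 330.6 150.3]
side w 851.5 [[371, 334], [352, 334], [350, 279], [371, 277]]
[[607.2, -398.8], [570.7, -392.5], [591.2, -276.4], [635.0, -279.3]] [ 37.1 117.9  43.8 122.7]
side w 1200.5 [[354, 232], [339, 272], [310, 263], [325, 223]]
[[623.0, -168.0], [572.0, -256.9], [516.1, -226.1], [565.1, -134.9]] [102.5  63.8 103.6  66.7]
side w 1697.0 [[321, 225], [297, 280], [268, 270], [294, 216]]
[[555.5, -138.4], [483.0, -260.2], [427.0, -227.4], [500.8, -105.5]] [141.7  64.9 142.5  63.9]
side w 488.0 [[268, 175], [253, 204], [245, 219], [245, 175]]
[[458.6, 15.5], [415.0, -58.6], [393.1, -95.0], [405.9, 24.5]] [ 85.9  42.4 120.1  53.4]
side b 9623.0 [[369, 201], [321, 331], [249, 305], [305, 181]]
[[673.6, -94.1], [512.3, -376.0], [379.3, -298.0], [540.5, -15.2]] [324.8 154.2 325.6 154.7]
rail [ 0.69384864 -0.2         0.44926401] [0.49150287 0.86921767 0.05371741]
rail [ 0.71925611 -0.2         0.48387485] [0.49447959 0.86682035 0.06412807]
```

Plate sizes agree in both views: 141x64 and 102x64 mm. The ledge's long axis points at about 60.2° in world. The rail is a shelf edge at z≈0.45, about 14 cm off the ledge's axis. Next I'll move above the bare lane behind the long plate with the gripper shut and the jaws across the lane.

step_arm --rows '[{"hand": 0,"linear": [-20,-50,0],"turn": -0.1},{"hand": 0,"linear": [-40,-95,0],"turn": -0.2},{"hand": 0,"linear": [-60,-140,-10],"turn": -0.35},{"hand": 0,"linear": [-80,-190,-20],"turn": -0.45},{"hand": 0,"linear": [-100,-240,-30],"turn": -0.52},{"hand": 0,"linear": [-116,-279,-30],"turn": -0.52},{"hand": 0,"linear": [-116,-279,-30],"turn": -0.52},{"hand": 0,"linear": [-116,-279,-30],"turn": -0.52}]'

```text
clock: 1.1
eef_pos: [0.434, -0.2788, 0.2011]
tool_rot: [-0.0, 0.865, 0.501, -0.0]
ft_force: [-0.0, -0.5, -0.4]
width: -0.0003
```

Run:
```python
from h import *
s=monitor.read_state();print(s["clock"],s["eef_pos"],s["tool_rot"],s["width"],s["q"])
m=eyes.camera_model("wrist"); im=eyes.read_camera("wrist")[:,:,::-1]; cv2.imwrite("pics/w1.png",im); np.savez("w1.npz",**m); print(m)
cv2.imwrite("pics/s1.png",eyes.read_camera("scene")[:,:,::-1])
```

```text
1.1 [ 0.43397972 -0.27878585  0.20107215] [-2.93472509e-04  8.65237225e-01  5.01362602e-01 -4.19529852e-06] -0.00026289154935548896 [-5.71153551e-01 -3.76787299e-03  2.35843578e-02  1.59867450e+00
  2.60692033e-04  1.52009321e+00]
{'camera_matrix': array([[388.39314779,   0.        , 317.0168594 ],
       [  0.        , 388.39314779, 235.16164506],
       [  0.        ,   0.        ,   1.        ]]), 'cam_to_world': array([[ 8.67075615e-01,  4.77281672e-01,  1.42765834e-01,
         4.69822936e-01],
       [-4.98176551e-01,  8.30732570e-01,  2.48401936e-01,
        -2.15636720e-01],
       [-4.25370259e-05, -2.86505852e-01,  9.58078491e-01,
         3.44714334e-01],
       [ 0.00000000e+00,  0.00000000e+00,  0.00000000e+00,
         1.00000000e+00]])}
```

View pics/w1.png

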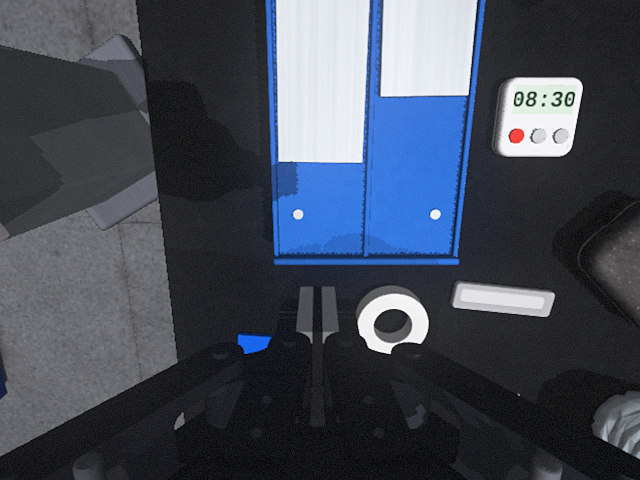

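View pics/s1.png

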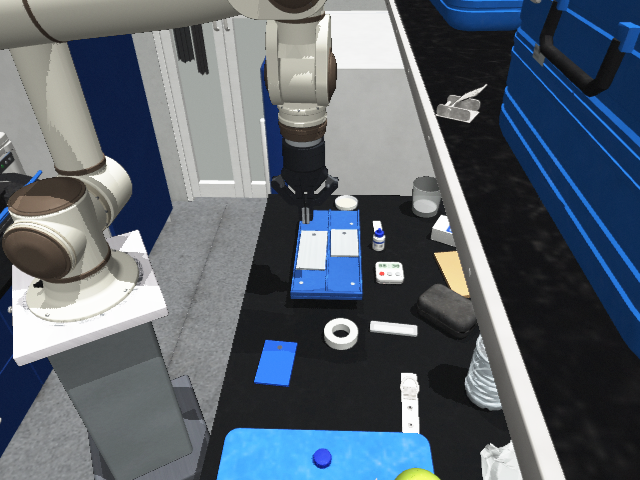

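The wrist view shows the long plate's rear edge at row ~163 (columns 278-363), the short plate's rear edge at row ~96 (columns 380-470), and the stop at row ~258. All the bare lane is clear. I'll convert these to world positions.

Run:
```python
from h import *
m=dict(np.load("w1.npz"))
def p(u,v,z): return onz(m,(u,v),z)*1000
for n,a in {"longRL":(278.5,162,.046),"longRR":(363,163,.046),"shortRL":(380.5,96,.046),"shortRR":(470.5,96.5,.046),"stopL":(274.5,258,.051),"stopR":(459,258.5,.051),"stopfootL":(280,255,.040),"stopfootR":(452,255,.040),
 "ribL_a":(266,10,.045),"ribL_b":(274,230,.045),"ribR_a":(484,10,.045),"ribR_b":(461,230,.045),"dotL":(298,214.5,.04),"dotR":(435,214.5,.04)}.items(): print(n,p(*a).round(1))
for k,z in (("long",.046),):
  pass
A=p(274.5,258,.051)[:2];B=p(459,258.5,.051)[:2];d=B-A;print("width",np.linalg.norm(d),"axis deg",np.degrees(np.arctan2(d[1],d[0]))+90)
u=np.array([-d[1],d[0]])/np.linalg.norm(d);v=np.array([-u[1],u[0]]);c=(A+B)/2
print("u",u)
for n,a in {"long":((278.5,162.5),(363,163)),"short":((380.5,96),(470.5,96.5))}.items():
    r=sum(p(*q,.046)[:2] for q in a)/2-c; print(n,"rear rel stop outer: along",r@u,"lat",r@v,"world",(r+c).round(1))
print("open end est",c+320*u, "lane centers at stop",c+36.5*v,c-36.5*v)
```

```text
longRL [ 428.8 -228.2   46. ]
longRR [ 484.2 -260.8   46. ]
shortRL [ 517.7 -224.7   46. ]
shortRR [ 574.1 -257.5   46. ]
stopL [ 386.9 -291.4   51. ]
stopR [ 515.3 -365.6   51. ]
stopfootL [ 389.1 -294.2   40. ]
stopfootR [ 513.2 -365.5   40. ]
ribL_a [ 475.2 -136.    45. ]
ribL_b [ 397.4 -272.4   45. ]
ribR_a [ 604.9 -210.6   45. ]
ribR_b [ 527.5 -347.1   45. ]
dotL [ 419.8 -271.9   40. ]
dotR [ 515.5 -326.9   40. ]
width 148.27957389262684 axis deg 59.95647130938799
u [0.50065779 0.86564529]
long rear rel stop outer: along 75.23157033891071 lat 37.350848463518886 world [ 456.4 -244.7]
short rear rel stop outer: along 123.12568272989874 lat -38.34390048621469 world [ 545.9 -241.1]
open end est [611.28405453 -51.48962228] lane centers at stop [ 419.47750798 -310.2221071 ] [ 482.66961447 -346.77012588]
```

The estimates agree: the open end is at about (608,-57), the long plate needs about 129 mm of push, and the short plate about 121 mm. I'll descend behind the long plate to half the plate's height.

step_arm --rows '[{"hand": 0,"linear": [0,0,-40],"turn": 0},{"hand": 0,"linear": [0,0,-80],"turn": 0},{"hand": 0,"linear": [0,0,-115],"turn": 0},{"hand": 0,"linear": [0,0,-140],"turn": 0},{"hand": 0,"linear": [0,0,-152],"turn": 0},{"hand": 0,"linear": [0,0,-157.5],"turn": 0},{"hand": 0,"linear": [0,0,-157.5],"turn": 0}]'

```text
clock: 2.08
eef_pos: [0.4344, -0.2789, 0.0443]
tool_rot: [0.0, 0.865, 0.502, 0.0]
ft_force: [0.4, -0.1, -0.0]
width: 0.0
```

```bash
cat > look.py <<'E'
from h import *
import sys
t=sys.argv[1]
s=monitor.read_state();print(s["clock"],s["eef_pos"].round(4),s["ft_force"].round(2))
m=eyes.camera_model("wrist"); im=eyes.read_camera("wrist")[:,:,::-1]; cv2.imwrite(f"pics/w{t}.png",im); np.savez(f"w{t}.npz",**m)
E
python3 look.py 2
```

```text
2.075 [ 0.4344 -0.2789  0.0443] [ 0.38 -0.13 -0.05]
```

View pics/w2.png

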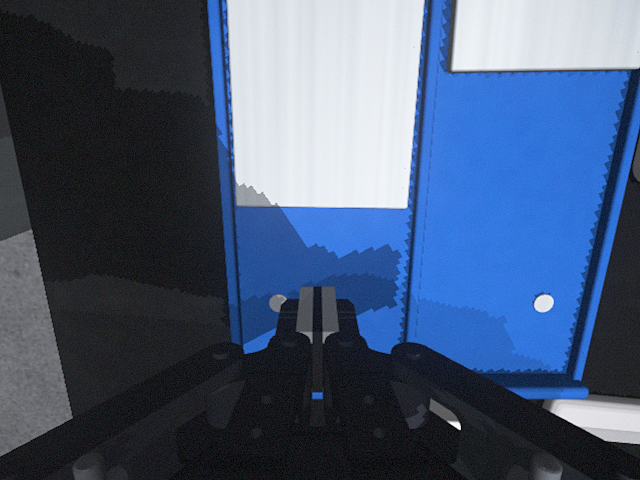

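The fingertip is at column 318, centred in the lane, and about 27 mm behind the long plate. I'll lower it 1.5 mm and start pushing slowly.

step_arm --rows '[{"hand": 0,"linear": [0,0,-1.5],"turn": 0},{"hand": 0,"linear": [3,5.2,-1.5],"turn": 0},{"hand": 0,"linear": [6,10.4,-1.5],"turn": 0},{"hand": 0,"linear": [9,15.6,-1.5],"turn": 0},{"hand": 0,"linear": [12,20.8,-1.5],"turn": 0},{"hand": 0,"linear": [15,26,-1.5],"turn": 0},{"hand": 0,"linear": [18,31.2,-1.5],"turn": 0},{"hand": 0,"linear": [20,34.6,-1.5],"turn": 0}]'

```text
clock: 3.12
eef_pos: [0.4541, -0.2443, 0.0423]
tool_rot: [0.0, 0.865, 0.502, -0.0]
ft_force: [-2.1, -2.1, 0.5]
width: -0.0004
```

```bash
python3 look.py 3
```

```text
3.125 [ 0.4541 -0.2443  0.0423] [-2.08 -2.05  0.55]
```

View pics/w3.png

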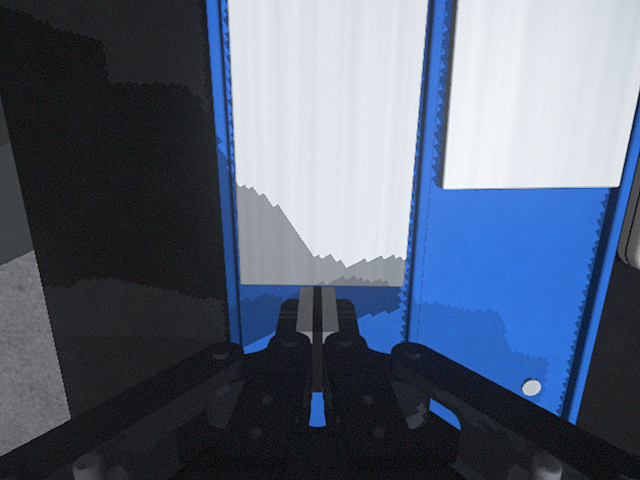

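The finger now touches the plate's rear edge at row 285, with about 3 N of force. I'll measure the offset between the rear edge and the TCP, then keep pushing.

Run:
```python
from h import *
m=dict(np.load("w3.npz"));u=np.array([.4995,.8663]);v=np.array([-u[1],u[0]])
t=np.array([454.1,-244.3]);e=np.array([608.0,-56.6])
L=onz(m,(240,284.5),.046)[:2]*1000;R=onz(m,(404,286),.046)[:2]*1000
r=(L+R)/2;print(r,np.linalg.norm(L-R),"offset",(r-t)@u,(r-t)@v,"remaining to 30:",(e-r)@u+30-140, np.degrees(np.arctan2(*(R-L)[::-1]))+90)
L=onz(m,(443,187.5),.046)[:2]*1000;R=onz(m,(620,187),.046)[:2]*1000
r=(L+R)/2;print("short",r,np.linalg.norm(L-R),"remaining",(e-r)@u+30-100,(r-e)@v)
```

```text
[ 460.59688173 -236.09743211] 64.14967767271499 offset 10.351076983233881 -1.5310659816633625 remaining to 30: 119.12648301676609 59.56677169405913
short [ 545.55514836 -240.37074107] 64.18075258000928 remaining 120.39179638568467 -37.69751019120352
```

step_arm --rows '[{"hand": 0,"linear": [3,5.2,0],"turn": 0},{"hand": 0,"linear": [6.5,11.3,0],"turn": 0},{"hand": 0,"linear": [10,17.3,0],"turn": 0},{"hand": 0,"linear": [13.5,23.4,0],"turn": 0},{"hand": 0,"linear": [17,29.5,0],"turn": 0},{"hand": 0,"linear": [20.5,35.5,0],"turn": 0},{"hand": 0,"linear": [24,41.6,0],"turn": 0},{"hand": 0,"linear": [27,46.8,0],"turn": 0}]'

```text
clock: 4.18
eef_pos: [0.4812, -0.1972, 0.0423]
tool_rot: [-0.0, 0.865, 0.502, -0.0]
ft_force: [-1.5, -2.6, -0.3]
width: -0.0001
```

```bash
python3 look.py 4
```

```text
4.175 [ 0.4812 -0.1972  0.0423] [-1.51 -2.6  -0.31]
```

View pics/w4.png

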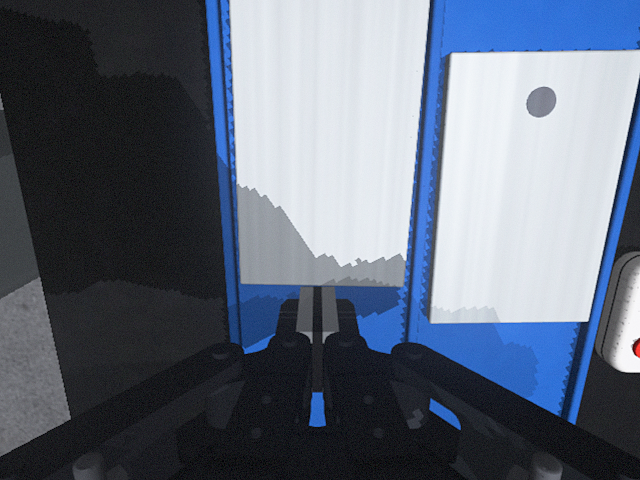

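The plate is moving straight with about 3 N of force. It has about 65 mm left, so I'll push another 56 mm and then look.

step_arm --rows '[{"hand": 0,"linear": [3,5.2,0],"turn": 0},{"hand": 0,"linear": [6.5,11.3,0],"turn": 0},{"hand": 0,"linear": [10,17.3,0],"turn": 0},{"hand": 0,"linear": [14,24.3,0],"turn": 0},{"hand": 0,"linear": [18,31.2,0],"turn": 0},{"hand": 0,"linear": [22,38.1,0],"turn": 0},{"hand": 0,"linear": [25.5,44.2,0],"turn": 0},{"hand": 0,"linear": [28,48.5,0],"turn": 0}]'

```text
clock: 5.22
eef_pos: [0.5092, -0.1487, 0.0423]
tool_rot: [-0.0, 0.865, 0.502, -0.0]
ft_force: [-1.5, -3.7, 0.0]
width: -0.0001
```

```bash
python3 look.py 5
python3 - <<'E'
from h import *
a=eyes.read_camera("side")[:,:,::-1]; cv2.imwrite("pics/side5.png",a)
cv2.imwrite("pics/si5.png",cv2.resize(a[150:300,240:410],None,fx=4,fy=4,interpolation=cv2.INTER_CUBIC))
E
```

```text
5.225 [ 0.5092 -0.1487  0.0423] [-1.52 -3.73  0.02]
```

View pics/w5.png

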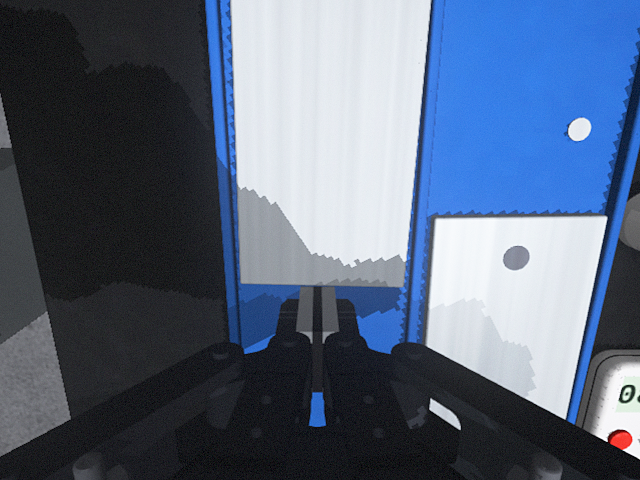

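View pics/si5.png

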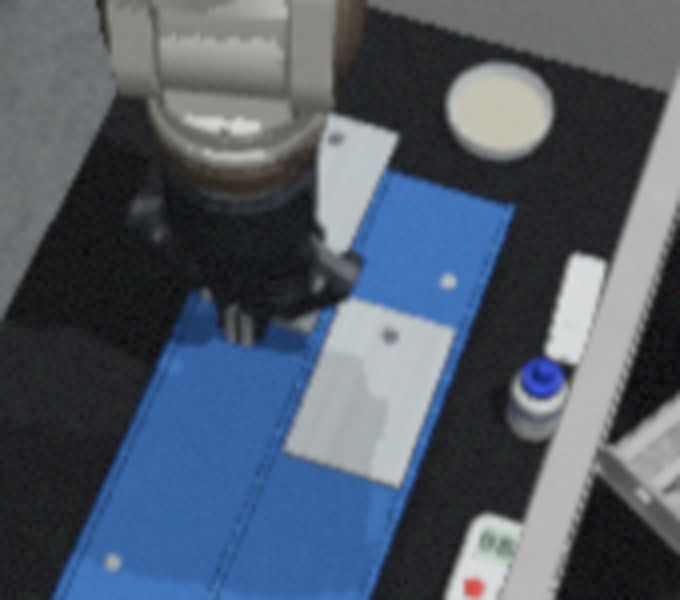

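The side view shows the plate's front-right corner past the ledge end (crop (399,133)). The ledge end corners are at crop (514,206) and (388,172).

Run:
```python
from h import *
m=eyes.camera_model("side");u=np.array([.4995,.8663]);v=np.array([-u[1],u[0]]);e=np.array([608.0,-56.6])
f=lambda x,y,z:onz(m,(240+x/4-.4,150+y/4-.4),z)[:2]*1000
for n,p in {"plateFR":(399,133,.046),"endR":(514,206,.045),"endMid":(390,171,.042)}.items():
    r=f(*p)-e; print(n,(r+e).round(1),(r@u).round(1),(r@v).round(1))
```

```text
plateFR [617.4 -34.4] 23.9 3.0
endR [671.5 -94. ] -0.7 -73.7
endMid [607.9 -56.8] -0.2 0.0
```

The side view gives an overhang of about 24 mm and the wrist view about 21 mm. I'll push 7 mm more, then back off along the lane and lift.

step_arm --rows '[{"hand": 0,"linear": [1,1.7,0],"turn": 0},{"hand": 0,"linear": [2.5,4.3,0],"turn": 0},{"hand": 0,"linear": [3.5,6.1,0],"turn": 0},{"hand": 0,"linear": [3.5,6.1,0],"turn": 0},{"hand": 0,"linear": [0,0,0],"turn": 0},{"hand": 0,"linear": [-10,-17.3,0],"turn": 0},{"hand": 0,"linear": [-15,-26,30],"turn": 0},{"hand": 0,"linear": [-15,-26,80],"turn": 0}]'

```text
clock: 6.32
eef_pos: [0.492, -0.1763, 0.1217]
tool_rot: [-0.001, 0.866, 0.501, -0.001]
ft_force: [0.3, 0.4, -1.0]
width: -0.0002
```

step_arm --rows '[{"hand": 0,"linear": [10,-25,15],"turn": 0},{"hand": 0,"linear": [23,-60,20],"turn": 0},{"hand": 0,"linear": [31,-83,20],"turn": 0},{"hand": 0,"linear": [34.7,-93.5,0],"turn": 0},{"hand": 0,"linear": [34.7,-93.5,-40],"turn": 0},{"hand": 0,"linear": [34.7,-93.5,-65],"turn": 0},{"hand": 0,"linear": [34.7,-93.5,-75],"turn": 0},{"hand": 0,"linear": [34.7,-93.5,-75],"turn": 0}]'

```text
clock: 7.32
eef_pos: [0.528, -0.2684, 0.0466]
tool_rot: [-0.001, 0.865, 0.502, -0.0]
ft_force: [0.2, 1.0, 0.7]
width: 0.0
```

```bash
python3 look.py 6
python3 - <<'E'
from h import *
a=eyes.read_camera("side")[:,:,::-1]; cv2.imwrite("pics/side6.png",a)
cv2.imwrite("pics/si6.png",cv2.resize(a[150:300,240:410],None,fx=4,fy=4,interpolation=cv2.INTER_CUBIC))
E
```

```text
7.325 [ 0.528  -0.2684  0.0466] [0.15 0.96 0.68]
```

View pics/w6.png

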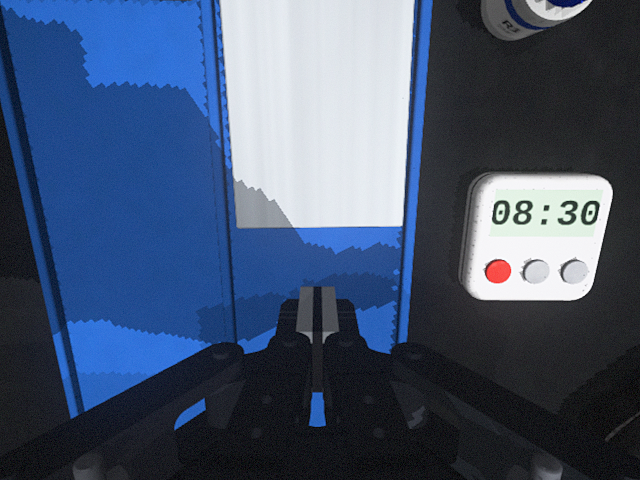

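View pics/si6.png

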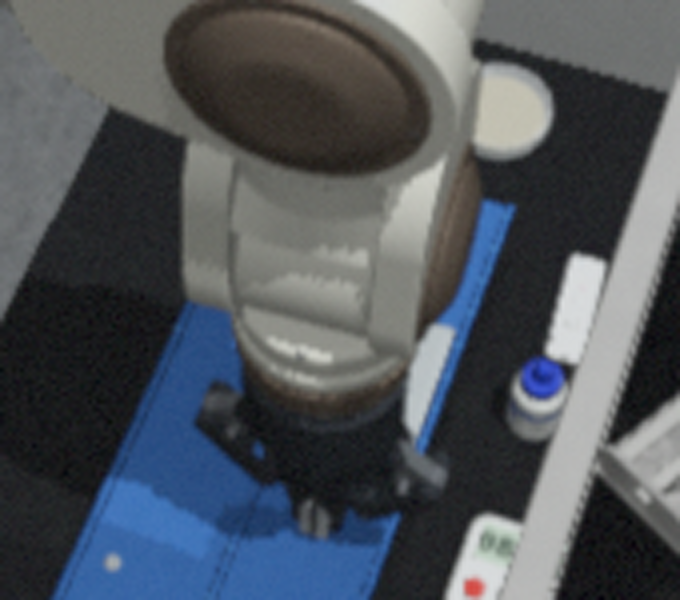

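The finger is centred in the short plate's lane (318, against lane edges at 237 and 402), about 22 mm behind the rear edge, and the wrist clears the rail. I'll lower 4 mm and push.

step_arm --rows '[{"hand": 0,"linear": [0,0,-4],"turn": 0},{"hand": 0,"linear": [3,5.2,-4],"turn": 0},{"hand": 0,"linear": [6,10.4,-4],"turn": 0},{"hand": 0,"linear": [9,15.6,-4],"turn": 0},{"hand": 0,"linear": [12,20.8,-4],"turn": 0},{"hand": 0,"linear": [15,26,-4],"turn": 0},{"hand": 0,"linear": [18,31.2,-4],"turn": 0},{"hand": 0,"linear": [20,34.6,-4],"turn": 0}]'

```text
clock: 8.43
eef_pos: [0.5489, -0.2338, 0.0433]
tool_rot: [0.0, 0.865, 0.502, -0.0]
ft_force: [-1.6, -2.8, 1.2]
width: 0.0002
```

```bash
python3 look.py 7
python3 - <<'E'
from h import *
a=eyes.read_camera("side")[:,:,::-1]; cv2.imwrite("pics/side7.png",a)
E
```

```text
8.425 [ 0.5489 -0.2338  0.0433] [-1.55 -2.82  1.23]
```

View pics/w7.png

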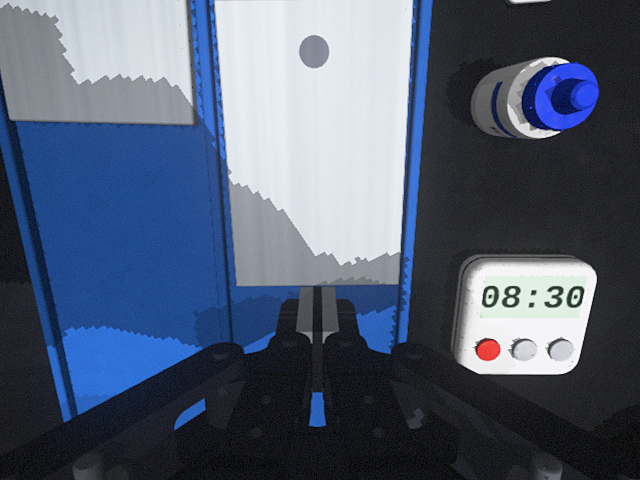

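View pics/side7.png

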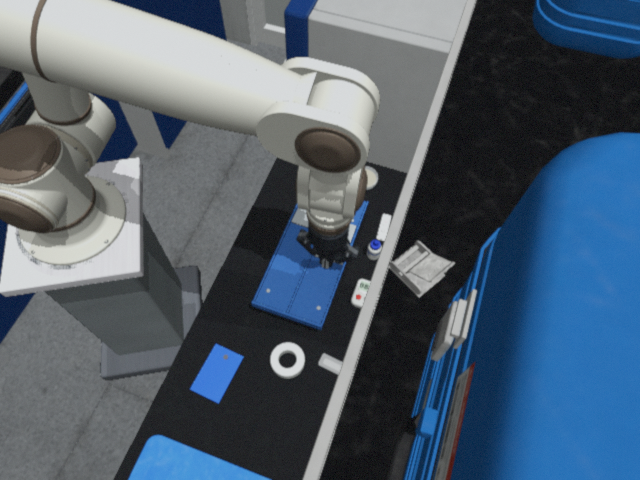

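The finger is in contact with about 3 N of force, and the wrist still clears the rail. About 103 mm remains.

step_arm --rows '[{"hand": 0,"linear": [3,5.2,0],"turn": 0},{"hand": 0,"linear": [6.5,11.3,0],"turn": 0},{"hand": 0,"linear": [10,17.3,0],"turn": 0},{"hand": 0,"linear": [13.5,23.4,0],"turn": 0},{"hand": 0,"linear": [17,29.5,0],"turn": 0},{"hand": 0,"linear": [20.5,35.5,0],"turn": 0},{"hand": 0,"linear": [23.5,40.8,0],"turn": 0},{"hand": 0,"linear": [25,43.3,0],"turn": 0}]'

```text
clock: 9.52
eef_pos: [0.5739, -0.1903, 0.0433]
tool_rot: [0.0, 0.865, 0.502, -0.0]
ft_force: [-1.0, -2.0, 2.0]
width: 0.0002
```

```bash
python3 look.py 8
python3 - <<'E'
from h import *
a=eyes.read_camera("scene")[:,:,::-1]; cv2.imwrite("pics/scene8.png",a)
E
```

```text
9.525 [ 0.5739 -0.1903  0.0433] [-1.   -1.97  2.03]
```

View pics/w8.png

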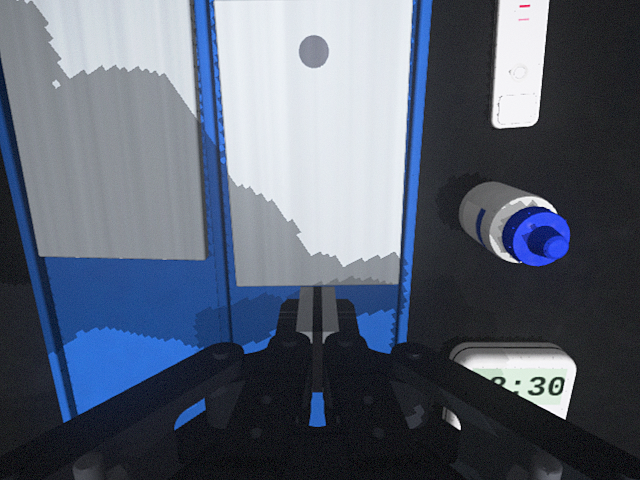

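View pics/scene8.png

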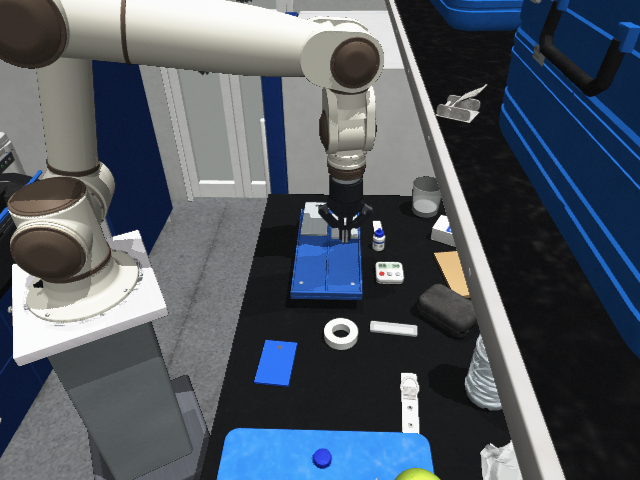

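The plate is tracking straight and about 52.6 mm remains. I'll push 46 mm and then check.

step_arm --rows '[{"hand": 0,"linear": [3,5.2,0],"turn": 0},{"hand": 0,"linear": [6,10.4,0],"turn": 0},{"hand": 0,"linear": [9,15.6,0],"turn": 0},{"hand": 0,"linear": [12,20.8,0],"turn": 0},{"hand": 0,"linear": [15,26,0],"turn": 0},{"hand": 0,"linear": [18,31.2,0],"turn": 0},{"hand": 0,"linear": [21,36.4,0],"turn": 0},{"hand": 0,"linear": [23,39.9,0],"turn": 0}]'

```text
clock: 10.62
eef_pos: [0.5969, -0.1504, 0.0433]
tool_rot: [0.0, 0.865, 0.502, -0.0]
ft_force: [-1.3, -2.1, 1.9]
width: -0.0001
```

```bash
python3 look.py 9
python3 - <<'E'
from h import *
for n,(x,y) in {"side":(260,150),"scene":(280,180)}.items():
    a=eyes.read_camera(n)[:,:,::-1]; cv2.imwrite(f"pics/{n}9.png",a)
    cv2.imwrite(f"pics/{n}9c.png",cv2.resize(a[y:y+100,x:x+130],None,fx=6,fy=6,interpolation=cv2.INTER_CUBIC))
E
```

```text
10.625 [ 0.5969 -0.1504  0.0433] [-1.27 -2.09  1.87]
```

View pics/w9.png

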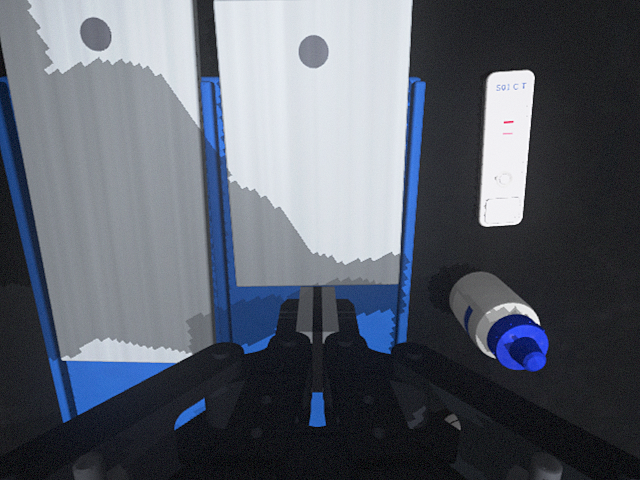

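View pics/side9c.png

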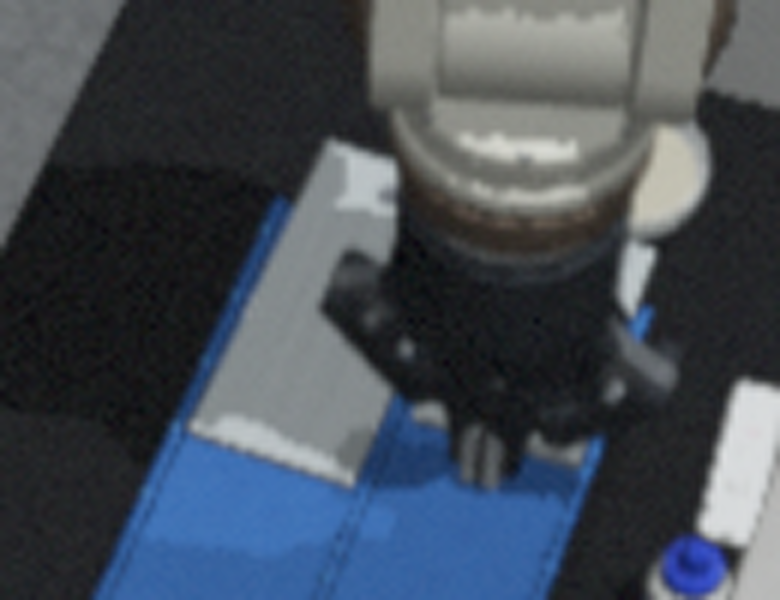

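View pics/scene9c.png

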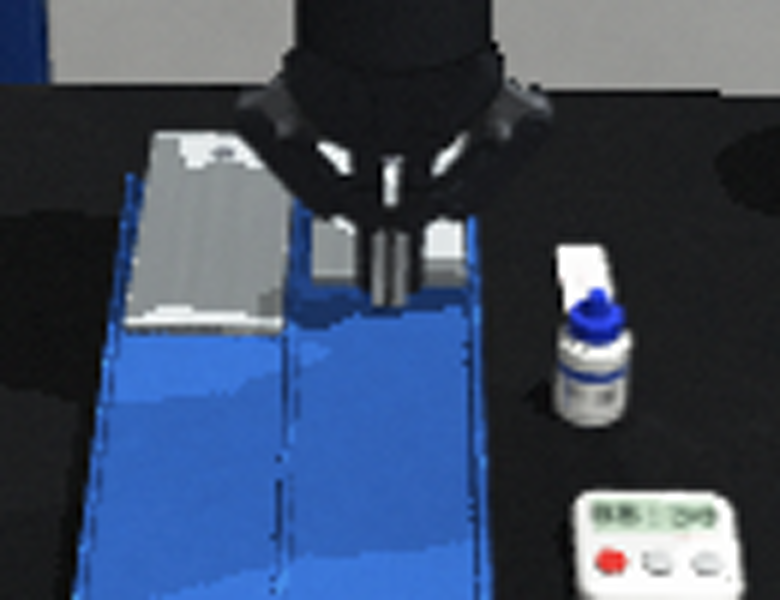

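The wrist view shows the rib ends at row ~79, the short plate's rear edge at row 286, and the long plate's rear edge at row ~361. I'll measure overhangs from these.

Run:
```python
from h import *
m=dict(np.load("w9.npz"));u=np.array([.4995,.8663]);v=np.array([-u[1],u[0]]);e=np.array([608.0,-56.6])
f=lambda x,y,z:onz(m,(x,y),z)[:2]*1000-e
for n,p in {"ribendR":(418,79.5,.045),"ribendM":(209,78.5,.045),"shortRL":(237,285,.046),"shortRR":(400,285.5,.046),"longRL":(62,359.5,.046),"longRR":(190,362,.046)}.items():
    r=f(*p); print(n,(r@u).round(1),(r@v).round(1))
```

```text
ribendR -1.2 -71.1
ribendM -1.1 0.1
shortRL -76.9 -5.3
shortRR -77.0 -69.5
longRL -110.9 69.9
longRR -112.0 16.4
```

The long plate's overhang is 29.7 mm. The short plate's is 24 mm, so I'll push it 6 mm more, back off and lift clear.

step_arm --rows '[{"hand": 0,"linear": [1,1.7,0],"turn": 0},{"hand": 0,"linear": [2.2,3.8,0],"turn": 0},{"hand": 0,"linear": [3,5.2,0],"turn": 0},{"hand": 0,"linear": [3,5.2,0],"turn": 0},{"hand": 0,"linear": [0,0,0],"turn": 0},{"hand": 0,"linear": [-10,-17.3,0],"turn": 0},{"hand": 0,"linear": [-15,-26,30],"turn": 0},{"hand": 0,"linear": [-20,-34,80],"turn": 0}]'

```text
clock: 11.78
eef_pos: [0.5748, -0.1858, 0.1223]
tool_rot: [-0.001, 0.865, 0.501, -0.001]
ft_force: [1.8, -0.0, 1.0]
width: -0.0
```

step_arm --rows '[{"hand": 0,"linear": [-25,-50,20],"turn": 0},{"hand": 0,"linear": [-60,-95,50],"turn": 0},{"hand": 0,"linear": [-95,-140,70],"turn": 0},{"hand": 0,"linear": [-120,-170,80],"turn": 0},{"hand": 0,"linear": [-120,-170,80],"turn": 0},{"hand": 0,"linear": [-120,-170,80],"turn": 0}]'

```text
clock: 12.52
eef_pos: [0.4562, -0.3551, 0.203]
tool_rot: [-0.0, 0.865, 0.501, 0.0]
ft_force: [-0.8, 1.4, -0.1]
width: 0.0001
```

```bash
python3 look.py 10
python3 - <<'E'
from h import *
for n,(x,y) in {"side":(250,150),"scene":(280,180)}.items():
    a=eyes.read_camera(n)[:,:,::-1]; cv2.imwrite(f"pics/{n}10.png",a)
    cv2.imwrite(f"pics/{n}10c.png",cv2.resize(a[y:y+100,x:x+130],None,fx=6,fy=6,interpolation=cv2.INTER_CUBIC))
E
```

```text
12.525 [ 0.4562 -0.3551  0.203 ] [-0.81  1.41 -0.12]
```

View pics/w10.png

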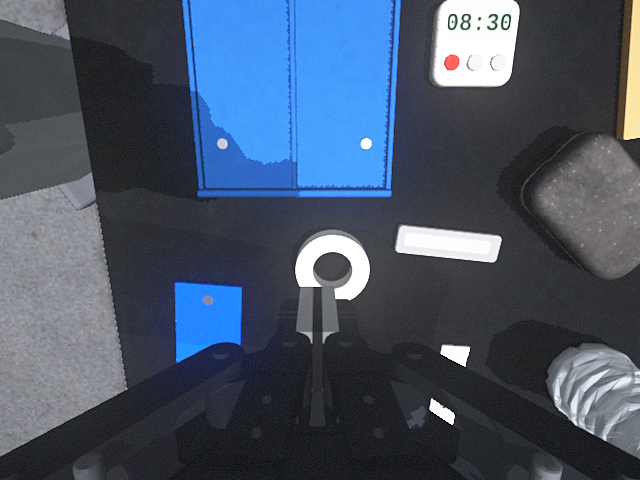

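View pics/side10c.png

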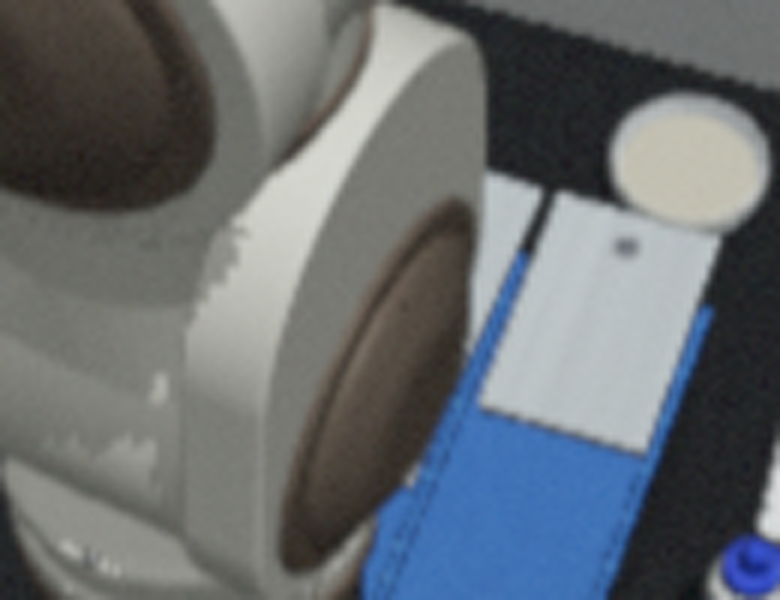

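View pics/scene10.png

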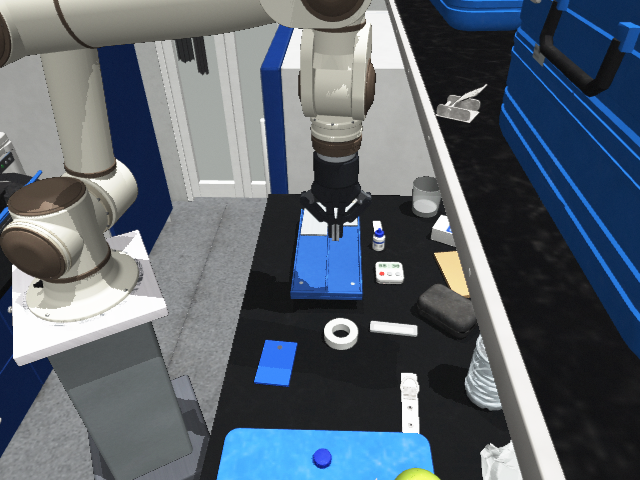

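The side view shows the short plate's front corners at crop (556,188) and (722,236), its rear at (480,407) and (645,454), and the rib ends at (522,255) and (706,308). I'll measure from these.

Run:
```python
from h import *
m=eyes.camera_model("side");u=np.array([.4995,.8663]);v=np.array([-u[1],u[0]]);e=np.array([608.0,-56.6])
f=lambda x,y,z:onz(m,(250+x/6-.4,150+y/6-.4),z)[:2]*1000-e
for n,p in {"sFL":(556,188,.046),"sFR":(722,236,.046),"sRL":(480,407,.046),"sRR":(645,454,.046),"ribM":(522,254,.045),"ribR":(708,308,.045),"lFR":(544,187,.046)}.items():
    r=f(*p); print(n,(r@u).round(1),(r@v).round(1))
print(monitor.read_state()["joint_vel"].round(3))
```

```text
sFL 31.4 -1.6
sFR 32.0 -67.9
sRL -72.2 -6.7
sRR -70.4 -69.8
ribM -1.5 0.9
ribR -0.6 -72.5
lFR 30.2 2.9
[ 0.007  0.001  0.003  0.     0.    -0.   ]
```

Both plates overhang by about 31 mm and lie straight in their lanes. The arm is clear, so I'm handing in.

```bash
python3 -c "
from workcell import env
print(env.finish_job())"
```

```text
the job is handed in; nothing more can be done
None
```

I pushed both plates along their lanes with the shut fingertips, the long plate first, and handed the job in at about 12.7 s. The push force was about 3–4 N. The system gave no verdict.

| Plate | Wrist view | Side view, last check | Target |
|---|---|---|---|
| Long | 29.7 mm | about 31 mm (only one front corner visible) | 18–42 mm |
| Short | 24 mm, then 6 mm more pushed | about 32–33 mm | 18–42 mm |

- **Agreement between views:** they differ by 1–3 mm, well inside the allowed band.
- **How the plates lie:** both looked flat and straight in their lanes, though I did not measure their tilt or angle separately.
- **Things beside the ledge:** none looked moved in the last pictures. The arm hid the petri dish in the scene view, but the side view showed it. I judged this by eye and did not measure their positions.
- **Look-alike:** I did not touch the blue plate on the worktop.
- **Arm:** it was lifted clear behind the ledge when I handed in, touching nothing.

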